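Shut the solvent cupboard and drop its thumb latch into the catch

ROBOT

A 6-joint arm with a two-finger parallel gripper is mounted at the origin on a cart in front of the work surface, level with it; the furniture and walls round the work are solid. World frame = base frame: x ahead of the robot, y to its left, z up, the work surface at z = 0. Lengths are in m, angles in rad, forces in N, time in s.
With the tool pointing down it reaches from about 0.3 to 0.75 m from the base axis. Payload 8.5 kg.
Tool frame: the origin (TCP) lies midway between the tips of the shut fingers; the grasp point (between the pads) lies 19 mm behind it (grip_point_offset is the distance from the TCP to the grasp point, in m); z points along the fingers, y is the line along which they close (so a half turn about z gives the same grasp; the last joint's range is limited). The gripper opens to 88 mm and grips with 3 to 60 N. Pads are 18 mm wide; open, the fingers measure 123 mm over their backs; the gripper's body (75 mm by 187 mm) begins 45 mm behind the grasp point.
Start: joints at [-1.562, 0.381, 1.297, -0, 1.464, -0.215], TCP at [0.122, -0.536, 0.239] pointing down, gripper open.
Joint ranges: [-3.11, 3.11], [-0.89, 2.33], [0.22, 2.48], [-1.42, 4.56], [0.17, 2.85], [-2.88, 2.88]. Speed limits (rad/s): [2.39, 2.39, 3.14, 3.14, 3.14, 3.14].

INTERFACE

Orientations are given as a unit quaternion [w, x, y, z].
In Python, from cell import * gives the robot as it stands.
- The arm moves only by the shell command python3 -m creep 'ROWS' [OPENING] [FORCE]. ROWS is JSON, a list of rows, each a list of 4 numbers: the shift along the tool's x, y, z in units of 25 mm (1.0 is 25 mm), then the turn about the tool's z in units of 5 degrees (1.0 is 5 degrees). In form: [[x, y, z, turn], ...]. A call has 1 to 20 rows; each row is the pose to reach, as a shift and turn from the pose commanded when the call began, along the tool's axes at that moment; what a row does not reach only later rows make up. A row lasts 1/12 s, in which the tool goes at most 41.7 mm and 7.16 degrees, less where a joint would pass 70% of its speed; a pose out of reach is approached as far as the arm can. A call with a gripper value outside its range is refused whole. OPENING is the opening, from -1 (shut) to 1 (fully open), set as the call begins (- or left out, the last holds). The fingers move at their own pace and stop on an object; FORCE is the grip in N (left out, the last holds). Time passes only in rows, so rows that repeat a pose let the fingers close. It gives the time, the measured TCP pose, the force, the opening and the grip force at its end, in the units of the state.
- get_state(): the state, without advancing time (a new reading comes with each control period).
- camera(name): name is "side" or "top" or "wrist"; returns a dict with "color" (420x560x3 uint8, red, green, blue), "z_map" (420x560 float32, m along the optical axis (not along the pixel's ray), 0 where there is no reading), "K" (3x3 intrinsics, pixels), "R" (3x3) and "t" (3): a world point X has camera coordinates R X + t. Camera axes: x right, y down, z forward; pixel columns grow to the right and rows downward; lengths in m; the calibration is good to about 2 mm. A picture is of the moment at which its call begins.
- finish_job(): hands the job in; it is judged then, once.
The state is a dict: "t": time; "joint_pos": joint angles; "joint_velocities": joint speeds; "tau": joint torques, N m; "eef_pos": TCP position; "orientation": TCP orientation; "contact_force": force on the tool from outside, world axes, zero at the start; "moment": the same for the moment, N m; "gripper_width": finger opening in m; "gripper_force": force on a finger pad.
Only numpy, scipy, OpenCV 4.12 (cv2) and the standard library are available. Lean on these libraries where they do the work, as an engineer would, in place of code of your own. Each camera call takes 0.05 s, during which the arm holds its last target. There are 200 camera calls.

TASK

Close the little green-doored bottle cupboard and latch it: press the round brass thumb piece down so that the latch bar lifts over the striker on the frame, ease the door fully shut without slamming it, then let go so that the bar drops into its catch. Leave the glass, tub, bottle and charcoal case where they are.

Things in the scene. Friction and masses are not known exactly. Their poses are not given: they have to be found in the camera images.
- cupboard: plywood bench-top cupboard, immovable: 312 wide (its y), 135 deep (its x), 196 high. Origin: centre of its underside on the table, z up. Its front faces its own -x; the front plane (frame and shut door) lies 75 mm in front of the origin. Three bottles stand inside; a charcoal case lies at the back of its flat top
- door (a joint): opening angle of the green door, rad: 0 fully shut, growing to 1.6 as its free edge swings out towards the cupboard's -x; hinged upright at the left as one faces it (+y side). It swings easily and stays where it is left. While the bar is down the door stops at about 0.065, the bar meeting the square front of the striker; once caught it has about 0.016 of play
- door_hinge (a point): point on the door's upright hinge axis, in the plane of its front face, 165 mm above the table. Axes turn with the door: x into the door (its face looks to -x), y from free edge to hinge, z up. Door 230 wide, 16 thick, top 182 mm above the table. Here, bar down, the thumb piece lies at (-28, -135, 8) mm. A bow handle stands 37 mm proud of the face, from 33 mm below the thumb piece downwards
- latch_bar (a joint): angle of the black steel latch bar (144 x 16 x 6 mm) about its pin, rad: 0 down, growing as the nose lifts, at most 0.36; it clears the striker above about 0.21. Its weight and a light spring bring it back to 0 by themselves; pressing the thumb piece fully down takes about 2.5 N and lowers it 16 mm
- thumb_piece (a point): centre of the upper face of the round brass thumb piece, a level disc 36 mm across, 4 thick, on the bar's tail, 45 mm from the pin on the hinge side, 28 mm in front of the door's face, 173 mm above the table when the bar is down. It tips down towards the hinge as it is pressed. The top of the cupboard is 23 mm higher
- bar_nose (a point): middle of the lower edge of the bar's nose, 70 mm from the pivot, the part that passes over the striker and drops behind it; the nose reaches 22 mm further
- striker_top (a point): middle of the top of the striker, a bright steel upright lip 18 wide, 6 thick, on the keeper screwed to the frame right of the door; its back is 14 mm in front of the frame's face, its top 169.5 mm above the table, 12.5 mm above the bar's lower edge when the bar is down. Behind it is the catch into which the bar drops. Axes as the cupboard's
- water_glass: glass of rinsing water, 71 mm across, 76 high, standing right of the cupboard; origin under its centre
- gesso_tub: small white tub with a wooden-handled brush stuck in it, 71 x 124 x 105 mm, standing left of the cupboard; origin under its centre
- spirit_bottle: small clear bottle with a yellow label and pale green cap, 47 mm across, 102 high, standing right of the cupboard; origin at its middle on one side
- charcoal_case: flat wooden case, 66 x 166 x 25 mm, lying on the back of the cupboard's top; origin under its centre

How it is judged:
By the outcome, as a careful person would: the job done as asked, in the order asked, and still so for the second after the job is handed in, with the robot touching nothing.
It also fails if it takes over 32 s, if anything falls off the work surface, if the arm or the gripper's body presses on something with over 40 N, if the wrist force passes 120 N, or if a joint passes its speed limit or range.

## Working session

There is one attempt and no reset: what is moved stays moved. The work goes in short steps, Python scripts to look and compute and a shell command to move; the robot and the scene stay as the last step left them, time stands still between calls to the robot, and variables do not carry over. Pictures are saved under pics/ and viewed, at most 10 in all, crops included, and the job is handed in when it is done.

```bash
ls; mkdir -p pics
cat > h.py <<'E'
from cell import *
import numpy as np, cv2
def rays(c,u,v):
    K,R,t=map(np.array,(c["K"],c["R"],c["t"]))
    return -R.T@t, R.T@np.linalg.inv(K)@np.array([u,v,1.])
def plane(c,u,v,z):
    o,d=rays(c,u,v); return o+d*(z-o[2])/d[2]
def cloud(c):
    K,R,t=map(np.array,(c["K"],c["R"],c["t"])); z=c["z_map"]; v,u=np.indices(z.shape)
    P=np.stack([(u-K[0,2])/K[0,0]*z,(v-K[1,2])/K[1,1]*z,z],-1)
    return (P-t)@R
E
python3 - <<'E'
from h import *
import pickle
s=get_state();print({k:np.round(v,3).tolist() for k,v in s.items()})
C={n:camera(n) for n in("top","side")}
pickle.dump(C,open("c0.pkl","wb"))
for n in C:
    cv2.imwrite(f"pics/{n}0.png",C[n]["color"][...,::-1]); c=C[n]; print(n,(-np.array(c["R"]).T@c["t"]).round(3),np.round(c["R"],2).tolist())
E
```

```text
pics
{'t': 0.0, 'joint_pos': [-1.562, 0.381, 1.298, 0.0, 1.464, -0.215], 'joint_velocities': [-0.001, -0.0, 0.0, -0.0, -0.0, 0.0], 'tau': [-0.001, -43.793, -22.456, 0.071, 0.035, -0.0], 'eef_pos': [0.122, -0.536, 0.238], 'orientation': [-0.001, 0.994, 0.112, 0.0], 'contact_force': [0.078, 0.535, -0.039], 'moment': [0.01, 0.045, -0.02], 'gripper_force': 0.0, 'gripper_width': 0.088}
top [ 0.173 -0.127  1.247] [[0.35, -0.94, -0.0], [-0.86, -0.32, -0.39], [0.37, 0.14, -0.92]]
side [ 1.607 -0.093  0.586] [[0.13, 0.99, 0.01], [0.4, -0.05, -0.91], [-0.91, 0.12, -0.4]]
```

View pics/top0.png

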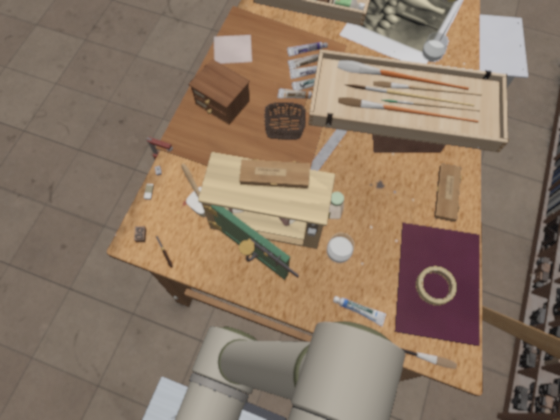

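View pics/side0.png

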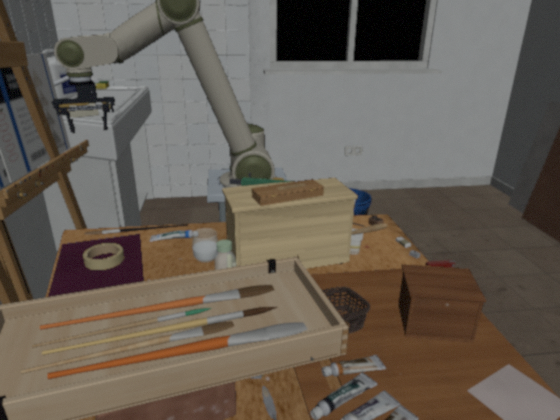

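The top view shows the cupboard at about (265,200), with the green door standing ajar from its hinge at (217,208) to its free edge at (288,268). The brass thumb piece is at (246,246), the glass at (340,248) and the bottle at (337,205). The side view sees only the cupboard's back.

Run:
```python
from h import *
import pickle
C=pickle.load(open("c0.pkl","rb")); c=C["top"]; P=cloud(c)
im=c["color"]; hsv=cv2.cvtColor(im,cv2.COLOR_RGB2HSV)
z=P[...,2]
v,u=np.indices(z.shape)
m=(abs(z-.196)<.006)&(u>190)&(u<345)&(v>150)&(v<225)
q=P[m][:,:2].astype(np.float32); r=cv2.minAreaRect(q); print("top",r,cv2.boxPoints(r).round(3).tolist(),m.sum())
g=(hsv[...,0]>60)&(hsv[...,0]<95)&(hsv[...,1]>90)&(u>200)&(u<300)&(v>195)&(v<285)
print("green",g.sum(),np.percentile(z[g],[5,50,95]))
m=g&(abs(z-.182)<.006); q=P[m][:,:2].astype(np.float32); r=cv2.minAreaRect(q); print("door",r,cv2.boxPoints(r).round(3).tolist(),m.sum())
b=(hsv[...,0]>12)&(hsv[...,0]<30)&(hsv[...,1]>100)&(abs(u-246)<12)&(abs(v-246)<10)&(abs(z-.173)<.012)
print("thumb",b.sum(),u[b].mean(),v[b].mean(),np.median(z[b]),plane(c,u[b].mean(),v[b].mean(),.173))
cv2.imwrite("pics/crop.png",cv2.resize(im[180:300,180:340,::-1],None,fx=5,fy=5,interpolation=cv2.INTER_CUBIC))
```

```text
top ((0.6334455013275146, 0.0626605749130249), (0.13996067643165588, 0.3124171197414398), 9.456135749816895) [[0.5389999747276306, 0.20499999821186066], [0.5899999737739563, -0.10300000011920929], [0.7279999852180481, -0.07999999821186066], [0.6769999861717224, 0.2280000001192093]] 5083Traceback (most recent call last):
  File "<stdin>", line 10, in <module>
    return _quantile_unchecked(
        a, q, axis, out, overwrite_input, method, keepdims, weights)
    return _ureduce(a,
                    func=_quantile_ureduce_func,
    ...<5 lines>...
                    overwrite_input=overwrite_input,
                    method=method)
    r = func(a, **kwargs)
    result = _quantile(arr,
                       quantiles=q,
    ...<2 lines>...
                       out=out,
                       weights=wgt)
    slices_having_nans = np.isnan(arr[-1, ...])
                                  ~~~^^^^^^^^^
IndexError: index -1 is out of bounds for axis 0 with size 0
```

Run:
```python
from h import *
import pickle
C=pickle.load(open("c0.pkl","rb")); c=C["top"]; P=cloud(c)
im=c["color"]; hsv=cv2.cvtColor(im,cv2.COLOR_RGB2HSV)
z=P[...,2]
v,u=np.indices(z.shape)
print(im[237,248],hsv[237,248],P[237,248], im[246,246],hsv[246,246],P[246,246])
g=(im[...,1]>im[...,0]*1.3)&(hsv[...,1]>80)&(u>200)&(u<300)&(v>195)&(v<285)
print("green",g.sum())
if g.sum():
    print(np.percentile(z[g],[5,50,95]))
    m=g&(abs(z-.182)<.007); q=P[m][:,:2].astype(np.float32); r=cv2.minAreaRect(q); print("door",r,cv2.boxPoints(r).round(3).tolist(),m.sum())
b=(im[...,0]>im[...,2]*1.5)&(abs(u-246)<12)&(abs(v-246)<10)&(abs(z-.173)<.015)
if b.sum():print("thumb",b.sum(),u[b].mean(),v[b].mean(),np.median(z[b]),plane(c,u[b].mean(),v[b].mean(),.173))
cv2.imwrite("pics/crop.png",cv2.resize(im[180:300,180:340,::-1],None,fx=5,fy=5,interpolation=cv2.INTER_CUBIC))
```

```text
[71 75 56] [36 65 75] [0.51124758 0.0643044  0.15553343] [178 151  96] [ 20 117 178] [0.48179801 0.05637068 0.17881358]
green 0
thumb 190 246.47368421052633 246.6157894736842 0.17404219314847647 [0.48246376 0.05576555 0.173     ]
```

View pics/crop.png

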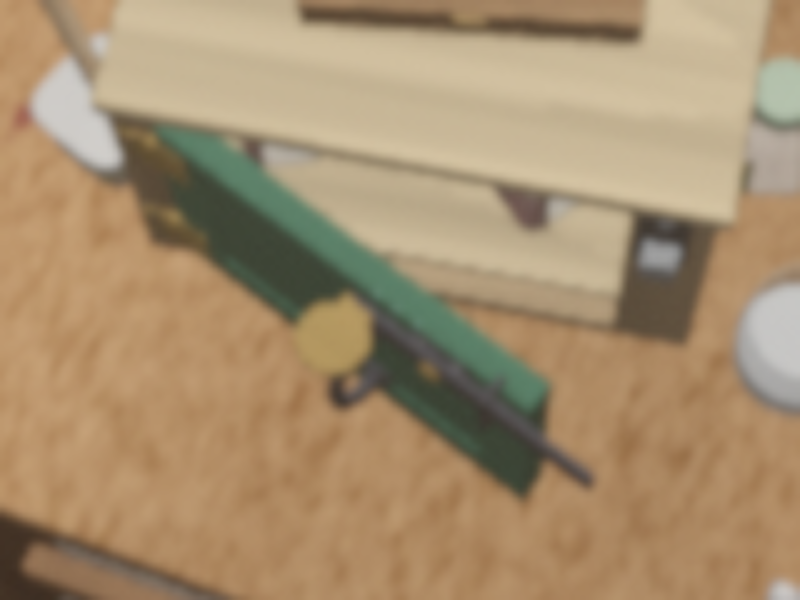

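The crop shows the top of the door running from (155,125) to (545,395), the brass disc at (335,335), the nose tip of the bar at (590,482) and the striker at (660,250).

Run:
```python
from h import *
import pickle
c=pickle.load(open("c0.pkl","rb"))["top"]
px=lambda a,b:(180+a/5-.4,180+b/5-.4)
A=plane(c,*px(158,130),.182);B=plane(c,*px(536,401),.182);B2=plane(c,*px(549,378),.182)
S=plane(c,*px(660,245),.1695);N=plane(c,*px(592,484),.165)
print("hinge side",A,"free",B,B2,"len",np.linalg.norm(A-B),"striker",S,"nose",N)
ex=np.array([np.cos(.165),np.sin(.165)]);ey=np.array([-ex[1],ex[0]])
o=np.array([.6334,.0627])
for n,p in dict(A=A,B=B,S=S,T=np.array([.4825,.0558])).items(): d=p[:2]-o; print(n,d@ex,d@ey)
d=(A-B)[:2];print("door angle",np.arctan2(*(d@np.stack([ex,ey],1))))
# solve angle with hinge and thumb: hinge cupboard-frame (-.075,hy)
th=np.arctan2(*(d@np.stack([ex,ey],1)))
for t in np.arange(.3,.8,.05):
    R=np.array([[np.cos(t),np.sin(t)],[-np.sin(t),np.cos(t)]])
    print(round(t,2),(R@[-.028,-.135]).round(4),(R@[0,-.230]).round(4))
```

```text
hinge side [0.54611078 0.17218935 0.182     ] free [ 0.48298523 -0.04419104  0.182     ] [ 0.49542733 -0.04604545  0.182     ] len 0.22540033744525967 striker [ 0.57997522 -0.07222711  0.1695    ] nose [ 0.45978236 -0.08047796  0.165     ]
A -0.06811980817310723 0.12233976713243762
B -0.16592899399354133 -0.08073331155989107
S -0.07486127361769329 -0.12431943296061185
T -0.14998387090559814 0.017979390094573774
door angle 0.448856291695657
0.3 [-0.0666 -0.1207] [-0.068  -0.2197]
0.35 [-0.0726 -0.1172] [-0.0789 -0.2161]
0.4 [-0.0784 -0.1134] [-0.0896 -0.2118]
0.45 [-0.0839 -0.1094] [-0.1    -0.2071]
0.5 [-0.0893 -0.105 ] [-0.1103 -0.2018]
0.55 [-0.0944 -0.1005] [-0.1202 -0.1961]
0.6 [-0.0993 -0.0956] [-0.1299 -0.1898]
0.65 [-0.104  -0.0905] [-0.1392 -0.1831]
0.7 [-0.1084 -0.0852] [-0.1482 -0.1759]
0.75 [-0.1125 -0.0797] [-0.1568 -0.1683]
```

```bash
cat >> h.py <<'E'
from scipy.spatial.transform import Rotation as Ro
YAW=.165; H=np.array([.5475,.1767])
def door(t,x,y):   # door-frame point -> world xy
    a=YAW-t; return H+np.array([[np.cos(a),-np.sin(a)],[np.sin(a),np.cos(a)]])@[x,y]
def rel(p,yaw=None,p0=None):   # world target -> units in present tool axes
    s=get_state(); w,x,y,z=s["orientation"]; R=Ro.from_quat([x,y,z,w]).as_matrix()
    d=R.T@(np.array(p)-(s["eef_pos"] if p0 is None else p0))/.025
    y0=np.arctan2(R[1,0],R[0,0])
    return np.round(d,2), None if yaw is None else round(np.degrees(y0-yaw)/5,2)
E
python3 - <<'E'
from h import *
print(door(.45,-.028,-.135))
print(rel([*door(.45,-.028,-.125),.235],YAW-.45))
E
```

```text
[0.48267322 0.05501809]
(array([ 19.51, -20.2 ,   0.16]), np.float64(5.83))
```

```bash
python3 -m creep '[[0.4,-0.4,0,0],[1.2,-1.2,0,0.3],[2.2,-2.2,0,0.6],[3.3,-3.4,0,0.9],[4.4,-4.5,0,1.3],[5.5,-5.7,0,1.6],[6.6,-6.8,0,2],[7.7,-8,0,2.4],[8.8,-9.1,0,2.8],[9.9,-10.2,0,3.2],[11,-11.4,0,3.6],[12.1,-12.5,0,4],[13.2,-13.7,0,4.4],[14.3,-14.8,0,4.8],[15.4,-16,0,5.2],[16.5,-17.1,0,5.5],[17.5,-18.2,0.1,5.8],[18.5,-19.2,0.15,5.8],[19.2,-19.9,0.15,5.8],[19.5,-20.2,0.15,5.8]]' -1 10
python3 - <<'E'
from h import *
print(rel([*door(.45,-.028,-.125),.235],YAW-.45))
c=camera("wrist");cv2.imwrite("pics/w1.png",c["color"][...,::-1])
print(get_state()["joint_pos"])
E
```

```text
t: 1.77
eef_pos: [0.4861, 0.0669, 0.2344]
orientation: [-0.0, 0.99, -0.139, -0.0]
contact_force: [0.4, 0.2, 0.1]
gripper_width: 0.0009
gripper_force: 0.0
(array([-0.  ,  0.09, -0.02]), np.float64(0.06))
[-1.05731038e-01  2.80595159e-01  1.46258862e+00  5.57468552e-04
  1.39905452e+00  1.74439630e+00]
```

View pics/w1.png

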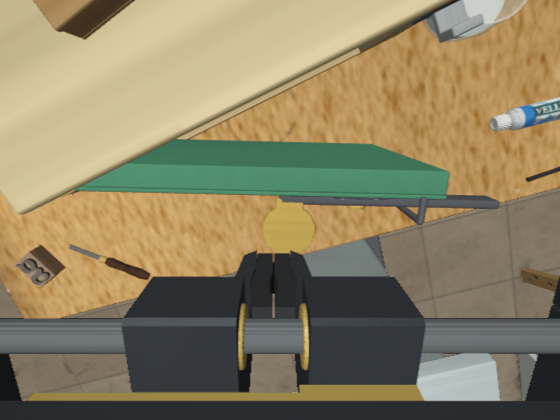

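The wrist view shows the door edge nearly parallel to the finger line, from (80,190) to (445,197). The brass disc is centred at (289,229), the shut fingertips are at (272,258), and the bar runs on to (497,204).

Run:
```python
from h import *
c=camera("wrist")
D=plane(c,289,229,.173); A=plane(c,120,191,.182);B=plane(c,446,197,.182)
d=(A-B)[:2]; a=np.arctan2(d[1],d[0])-np.pi/2; print(D,door(.45,-.028,-.135),A,B,door(.45,0,-.23),"t",YAW-a)
t=YAW-a
R=np.array([[np.cos(a),-np.sin(a)],[np.sin(a),np.cos(a)]])
print("disc in door",R.T@(D[:2]-B[:2])+[0,-.23], "H est",B[:2]-R@[0,-.23], D[:2]-R@[-.028,-.135])
p=D[:2]+R@[0.002,.010]
for z in (.18,.173,.159): print(z,rel([*p,z],a))
```

```text
[0.48080829 0.05715762 0.173     ] [0.48267322 0.05501809] [0.53646241 0.14967149 0.182     ] [ 0.47784562 -0.04161219  0.182     ] [ 0.48283379 -0.04402218] t 0.4623536518607039
disc in door [-0.02610601 -0.13469665] H est [0.54523356 0.17829431] [0.54713331 0.17802943]
0.18 (array([-0.  , -0.04,  2.18]), np.float64(0.2))
0.173 (array([-0.  , -0.04,  2.46]), np.float64(0.2))
0.159 (array([-0.  , -0.04,  3.02]), np.float64(0.2))
```

```bash
sed -i 's/H=np.array(.*/H=np.array([.5467,.1775])/' h.py; python3 -m creep '[[0,0,0.6,0],[0,0,1.4,0],[0,0,2,0],[0,0,2.3,0],[0,0,2.5,0],[0,0,2.65,0],[0,0,2.8,0],[0,0,2.95,0],[0,0,3,0],[0,0,3,0],[0,0,3,0]]'
python3 - <<'E'
from h import *
c=camera("wrist");cv2.imwrite("pics/w2.png",c["color"][...,::-1])
E
```

```text
t: 2.78
eef_pos: [0.4855, 0.0643, 0.1603]
orientation: [-0.0, 0.99, -0.141, 0.0]
contact_force: [0.1, -1.0, 2.8]
gripper_width: 0.0009
gripper_force: 1.0
```

View pics/w2.png

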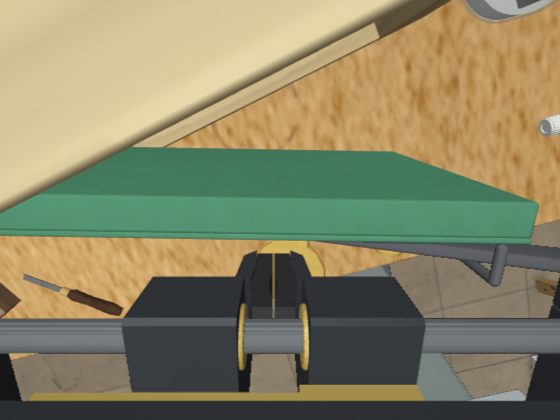

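The fingertips rest on the hinge side of the disc at (285,260), and the bar is tilted with its nose lifted at about 2.8 N. I'll work out the closing arc next.

Run:
```python
from h import *
s=get_state(); p=s["eef_pos"]; t0=.462
a=YAW-t0;R=np.array([[np.cos(a),-np.sin(a)],[np.sin(a),np.cos(a)]])
f=R.T@(p[:2]-H);print("finger in door",f)
for t in (.462,.43,.40,.36,.3,.25,.2,.15,.1,.065,.03,0,-.02): print(t,*rel([*door(t,*f),p[2]],YAW-t))
```

```text
finger in door [-0.02541783 -0.12610499]
0.462 [0. 0. 0.] 0.17
0.43 [0.16 0.03 0.  ] -0.2
0.4 [0.31 0.06 0.  ] -0.54
0.36 [0.52 0.08 0.  ] -1.0
0.3 [0.83 0.11 0.  ] -1.69
0.25 [1.08 0.12 0.  ] -2.26
0.2 [1.34 0.11 0.  ] -2.83
0.15 [1.6  0.09 0.  ] -3.41
0.1 [1.85 0.06 0.  ] -3.98
0.065 [2.03 0.03 0.  ] -4.38
0.03 [ 2.21 -0.01  0.  ] -4.78
0 [ 2.36 -0.04  0.  ] -5.12
-0.02 [ 2.46 -0.07  0.  ] -5.35
```

Press slightly deeper for grip, then close part-way (to about 0.25), slowly.

```bash
python3 -m creep '[[0,0,0.1,0],[0,0,0.1,0],[0.08,0.01,0.1,0],[0.16,0.03,0.1,-0.2],[0.24,0.04,0.1,-0.4],[0.31,0.06,0.1,-0.5],[0.41,0.07,0.1,-0.8],[0.52,0.08,0.1,-1],[0.62,0.09,0.1,-1.2],[0.73,0.1,0.1,-1.5],[0.83,0.11,0.1,-1.7],[0.95,0.11,0.1,-2],[1.08,0.12,0.1,-2.3],[1.08,0.12,0.1,-2.3]]'
python3 - <<'E'
from h import *
c=camera("wrist");cv2.imwrite("pics/w3.png",c["color"][...,::-1])
E
```

```text
t: 4.0
eef_pos: [0.5111, 0.0537, 0.1575]
orientation: [-0.0, 0.999, -0.04, 0.0]
contact_force: [-0.1, 0.5, 3.2]
gripper_width: 0.0006
gripper_force: 1.2
```

View pics/w3.png

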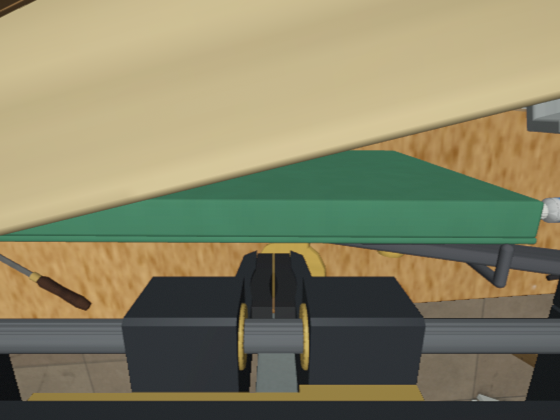

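The door followed: it sits in the same place relative to the fingers, with the disc at (292,258), now at about 0.25 rad with the bar still raised. Next I close the rest, slowing at the end.

Run:
```python
from h import *
s=get_state(); p=s["eef_pos"]; f=[-.0254,-.1261]
print(p[:2]-door(.25,*f))
for t in (.25,.2,.15,.1,.065,.03,0,-.02): print(t,*rel([*door(t,*f),p[2]],YAW-t,p0=[*door(.25,*f),p[2]]))
```

```text
[ 7.16024562e-05 -1.58685043e-04]
0.25 [0. 0. 0.] 0.03
0.2 [0.25 0.05 0.  ] -0.54
0.15 [0.51 0.08 0.  ] -1.11
0.1 [0.76 0.1  0.  ] -1.68
0.065 [0.94 0.1  0.  ] -2.09
0.03 [1.12 0.1  0.  ] -2.49
0 [1.28 0.1  0.  ] -2.83
-0.02 [1.38 0.09 0.  ] -3.06
```

```bash
python3 -m creep '[[0.1,0.02,0,-0.2],[0.2,0.04,0,-0.4],[0.3,0.06,0,-0.6],[0.4,0.07,0,-0.9],[0.5,0.08,0,-1.1],[0.6,0.09,0,-1.3],[0.7,0.1,0,-1.5],[0.78,0.1,0,-1.7],[0.86,0.1,0,-1.9],[0.93,0.1,0,-2.1],[0.99,0.1,0,-2.2],[1.04,0.1,0,-2.3],[1.09,0.1,0,-2.4],[1.14,0.1,0,-2.5],[1.18,0.1,0,-2.6],[1.22,0.1,0,-2.7],[1.26,0.1,0,-2.8],[1.29,0.1,0,-2.8],[1.32,0.1,0,-2.8],[1.32,0.1,0,-2.8]]'
python3 - <<'E'
from h import *
c=camera("wrist");cv2.imwrite("pics/w4.png",c["color"][...,::-1])
E
```

```text
t: 5.72
eef_pos: [0.543, 0.0489, 0.1574]
orientation: [-0.0, 0.997, 0.081, -0.0]
contact_force: [-0.7, -0.3, 1.8]
gripper_width: 0.0005
gripper_force: 1.1
```

View pics/w4.png

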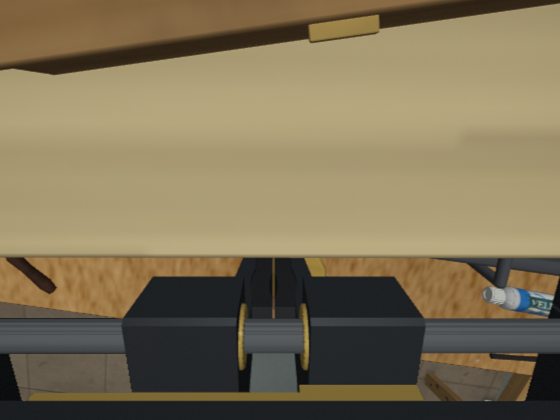

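The cupboard top now covers the door, and the disc sits beside the fingertips at (315,265). A light reaction of -0.7 N has appeared, so I push a few mm more to confirm the stop.

```bash
python3 -m creep '[[0.04,0,0,0],[0.08,0,0,0],[0.12,0,0,0],[0.16,0,0,0],[0.16,0,0,0],[0.16,0,0,0]]'
python3 - <<'E'
from h import *
c=camera("top");cv2.imwrite("pics/t5.png",cv2.resize(c["color"][170:320,180:380,::-1],None,fx=4,fy=4,interpolation=cv2.INTER_CUBIC))
E
```

```text
t: 6.27
eef_pos: [0.5471, 0.0495, 0.1575]
orientation: [-0.0, 0.997, 0.081, 0.0]
contact_force: [-0.7, 1.3, 1.9]
gripper_width: 0.0001
gripper_force: 1.2
```

View pics/t5.png

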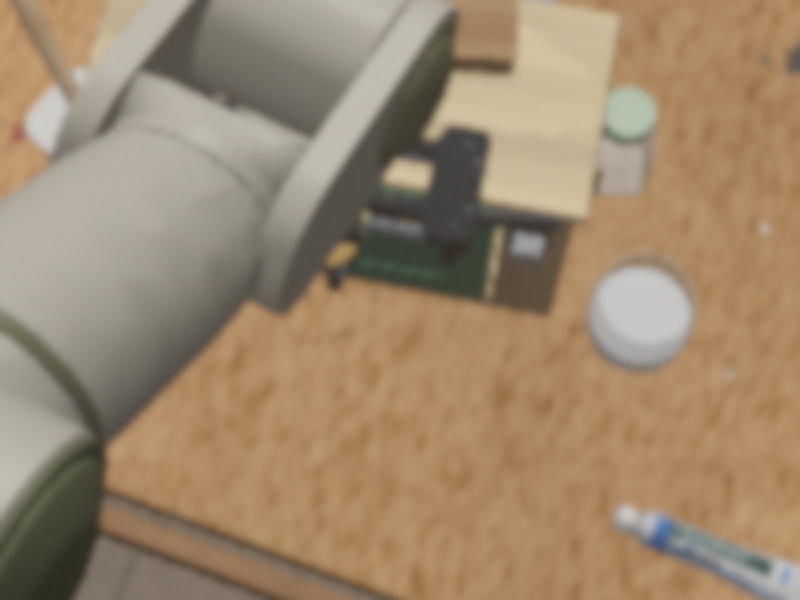

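The door appears flush with the frame, with its edge at (490,260) next to the keeper at (528,243). The push force stays at the friction limit of 0.7 N, so the door is on its stop. Now I let the bar drop by rising straight up.

```bash
python3 -m creep '[[0,0,-0.1,0],[0,0,-0.2,0],[0,0,-0.3,0],[0,0,-0.4,0],[0,0,-0.5,0],[0,0,-0.6,0],[0,0,-0.7,0],[0,0,-0.8,0],[0,0,-1.2,0],[0,0,-2,0],[-0.5,0,-2.8,0],[-1.5,0,-3.2,0],[-2.8,0.5,-3.4,0],[-4,1.5,-3.4,0],[-5,2.5,-3.4,0],[-5.5,3.5,-3.4,0],[-5.8,4.5,-3.4,0],[-5.8,5,-3.4,0]]'
python3 - <<'E'
from h import *
c=camera("wrist");cv2.imwrite("pics/w6.png",c["color"][...,::-1])
c=camera("top");cv2.imwrite("pics/t6.png",cv2.resize(c["color"][170:320,180:380,::-1],None,fx=4,fy=4,interpolation=cv2.INTER_CUBIC))
E
```

```text
t: 7.82
eef_pos: [0.4234, -0.0996, 0.2428]
orientation: [0.0, 0.997, 0.08, 0.0]
contact_force: [-0.2, 0.4, 0.9]
gripper_width: 0.0005
gripper_force: 0.0
```

View pics/t6.png

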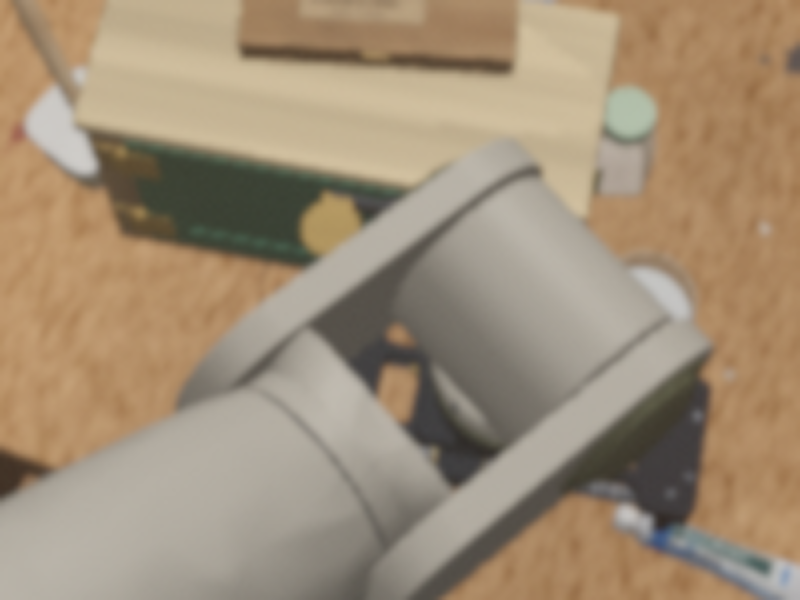

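View pics/w6.png

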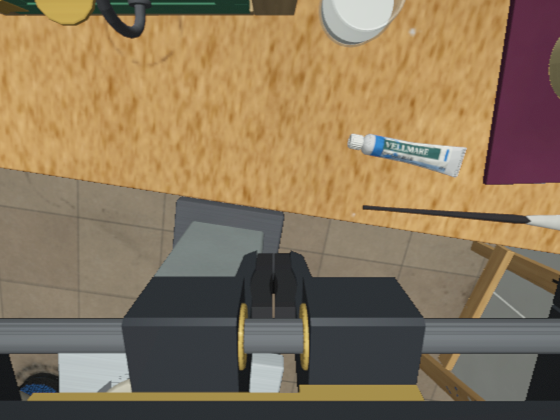

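The door is shut, with the disc at (330,222) and the glass, bottle and case unmoved. The wrist view sees only the foreground. I'll clear the arm from the top camera's view and check the latch by numbers.

```bash
python3 -m creep '[[0,0.6,-0.1,0],[0,1.6,-0.2,0],[0,2.8,-0.3,0],[-0.5,4,-0.3,0],[-1,5.2,-0.3,0],[-1.5,6.4,-0.3,0],[-2,7.6,-0.3,0],[-2.5,8.8,-0.3,0],[-3,10,-0.3,0],[-3.5,11,-0.3,0],[-4,12,-0.3,0],[-4.4,12.6,-0.3,0],[-4.5,13,-0.3,0],[-4.5,13,-0.3,0]]'
python3 - <<'E'
from h import *
import pickle
c=camera("top"); C0=pickle.load(open("c0.pkl","rb"))["top"]
P=cloud(c); im=c["color"].astype(int); z=P[...,2]
v,u=np.indices(z.shape)
b=(im[...,0]>im[...,2]*1.5)&(abs(u-262)<14)&(abs(v-225)<14)&(abs(z-.173)<.012)
b&=P[...,0]<door(0,-.008,-.135)[0]
q=plane(c,u[b].mean(),v[b].mean(),.173);print("thumb",b.sum(),np.median(z[b]),q[:2],"expected shut",door(0,-.028,-.135),"t=.065",door(.065,-.028,-.135))
# dark pixels near nose/striker
cp=lambda x,y,zz:(lambda X:((np.array(c["K"])@X)[:2]/X[2]).round(1))(np.array(c["R"])@[*door(0,x,y),zz]+c["t"])
for n,a in dict(thumb=(-.028,-.135,.173),nose=(-.009,-.25,.173),nosetip=(-.009,-.272,.173),lip=(-.017,-.25,.1695)).items(): print(n,cp(*a))
u0,v0=cp(-.017,-.25,.1695).astype(int)
print(im[v0-9:v0+8,u0-10:u0+10].sum(2)//3); print((z[v0-9:v0+8,u0-10:u0+10]*1000).astype(int))
d=abs(im-C0["color"].astype(int)).sum(2)
for n,(x,y) in dict(glass=(340,248),bottle=(337,203),tub=(197,204),case=(275,173)).items(): print(n,np.median(d[y-8:y+8,x-8:x+8]))
E
```

```text
t: 9.08
eef_pos: [0.3665, -0.437, 0.2494]
orientation: [-0.0, 0.997, 0.081, -0.0]
contact_force: [1.2, 0.3, -0.1]
gripper_width: 0.0007
gripper_force: 0.0
thumb 172 0.1741309844751921 [0.54267339 0.03918897] expected shut [0.54125435 0.03973446] t=.065 [0.53231739 0.0403791 ]
thumb [261.9 226.8]
nose [310.9 228.3]
nosetip [320.1 229.9]
lip [310.3 231.9]
[[ 79  81  84  93 106 115 109 100 103 108 115 121 129 138 146 151 156 161
  166 172]
 [ 69  69  74  87 112 128 111  86  75  76  79  88  96 104 109 114 117 125
  133 142]
 [ 74  73  73  85 114 131 110  79  63  62  64  73  85  89  87  81  82  88
   98 105]
 [ 78  80  80  86 106 118 101  78  67  63  63  70  78  80  74  66  63  66
   75  84]
 [ 75  76  81  84  91  98  92  81  76  73  72  73  74  74  69  64  61  63
   71  77]
 [ 65  67  68  72  75  79  80  80  78  78  78  78  79  79  75  73  69  71
   76  79]
 [ 59  60  62  66  70  69  67  68  70  72  73  75  77  80  80  80  78  79
   81  84]
 [ 59  61  67  81  90  77  64  64  68  72  73  71  72  73  72  73  75  77
   80  81]
 [ 60  63  76 101 114  95  73  75  91 100 101  97  91  85  77  6
[... 1825 characters left out ...]
  171  170  138  126  132  132]
 [ 107  106  106   17   98  106  111  107  164  169  165  168  169  168
   171  117  120  123  126  126]
 [  98   95  101   16   97  101   99  101  161  160  164  162  163  163
   164  113  113  119  117  122]
 [  93   91   97   20   89   93   95   91   96  154  154  152  155  158
   157  104  105  107  112  112]
 [  81   88   86   15   83   86   87   90   89   90   97   95   93   96
   150   98  101  100  103  105]
 [  80   78   79   20   74   76   81   79   82   84   88   82   86   89
    92   89   93   91  100   97]
 [  67   64   45   19   67   71   69   76   70   73   79   79   77   81
    82   85   82   91   84   89]]
glass 3.0
bottle 3.0
tub 3.0
case 3.0
```

The numbers confirm it: the thumb piece is back up at 174 mm in the door-shut position, and the bar's top (about 172 mm) lies level behind the bright striker lip (about 170 mm). The glass, bottle, tub and case are unchanged in the image.

```bash
python3 -c "from cell import *; print(finish_job())"
```

```text
the job is handed in; nothing more can be done
None
```

The cupboard door is shut with the bar down in its catch behind the striker; the glass, tub, bottle and charcoal case did not move, and the job was handed in at about 9 s.

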